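# Wipe a punched mounting plate clean and book it out

## Task

Book the job on: take the scanner, hold it steady for at least a second about a hand's breadth from the left barcode on the job card, pointing fairly squarely at its middle, and hang it up again. Then take the wiping block, press its pad twice on the dispenser's dish, each time until the dish bottoms and letting it spring back up, wipe every loose slug off the mounting plate into the scrap tray with the block and not the fingers (the slugs are sharp), and lay the block back flat in its dock. Then book the job off at the right barcode in the same way and hang the scanner back on its fork as it was; leave the breaker, tape and screwdriver alone.

Things in the scene. Friction and masses are not known exactly. Their poses are not given: they have to be found in the camera images.
- wiper: Loose wiping block, 0.1 to 0.2 kg: a grey felt pad with backing, 90 (x) x 36 (y) x 20 mm high, with a wooden handle ridge on top, 60 (x) x 18 (y) x 38 mm, so 58 mm high in all. Origin: middle of the pad's underside; z up; long along x. It starts flat in the dock. Symmetrical: x and -x are alike.
- wiper_grip (a point): Point to grip in the middle of the block's handle, 44 mm above the pad's underside; close the fingers along the block's y (18 mm wide).
- dock: Fixed shallow aluminium dock for the wiping block, 130 (x) x 76 (y) x 11 mm, walls 4 mm, inside 122 x 68 mm, floor 4 mm above the bench. Origin: middle of its underside; the block lies in it with its x along the dock's x.
- dispenser: Fixed plunger dispenser: light grey canister 74 mm in diameter on a rubber foot (96 mm), with a sprung steel dish on top, in all 137 mm high. Origin: middle of its underside.
- pump (a joint): How far the dispenser's dish is pressed down: 0 up, 0.010 m bottomed. The spring takes 2.5 N at the start and 6 N at the bottom. It rises again by itself.
- pump_top (a point): Middle of the flat top of the dish (54 mm in diameter), 137 mm above the bench when up; moves with it.
- nest: Fixed work nest: a mounting plate (see plate_mid) between two aluminium rails along y (inner faces at x = -85 and +85 mm, 20 mm wide, tops 53 mm above the bench, 8 mm above the plate), with a scrap tray (see tray_mid) at its -y end. Origin: on the bench under the middle of the plate; z up.
- plate_mid (a point): Middle of the top face of the flat light grey mounting plate, 170 (x) x 280 (y) mm, 45 mm above the bench; axes as the nest. Its two ends (y = -140 and +140 mm) are open, without a rim; slugs pushed over the -y end fall into the tray. A row of six flat black punched holes (20 mm) lies at y = +125 mm; slugs slide over them.
- tray_mid (a point): Middle of the inner floor of the open blue scrap tray, 196 mm along -y from plate_mid (axes as the nest). The tray is 200 (x) x 110 (y) mm, so nest y from -251 to -141 mm; walls 4 mm thick, 38 mm high (7 mm lower than the plate); floor 4 mm above the bench.
- slug1: Loose steel slug, a disc 22 mm in diameter and 5 mm thick, 14 g, lying flat on the plate; origin: middle of its underside as it starts. Four to six of the six slugs are present; the absent ones read None.
- slug2: Loose steel slug, a disc 22 mm in diameter and 5 mm thick, 14 g, lying flat on the plate; origin: middle of its underside as it starts. Four to six of the six slugs are present; the absent ones read None.
- slug3: Loose steel slug, a disc 22 mm in diameter and 5 mm thick, 14 g, lying flat on the plate; origin: middle of its underside as it starts. Four to six of the six slugs are present; the absent ones read None.
- slug4: Loose steel slug, a disc 22 mm in diameter and 5 mm thick, 14 g, lying flat on the plate; origin: middle of its underside as it starts. Four to six of the six slugs are present; the absent ones read None.
- slug5: Loose steel slug, a disc 22 mm in diameter and 5 mm thick, 14 g, lying flat on the plate; origin: middle of its underside as it starts. Four to six of the six slugs are present; the absent ones read None.
- slug6: Loose steel slug, a disc 22 mm in diameter and 5 mm thick, 14 g, lying flat on the plate; origin: middle of its underside as it starts. Four to six of the six slugs are present; the absent ones read None.
- scanner: Loose pistol scanner, about 0.2 kg. Origin: middle of its head, a grey box 100 (x) x 54 (y) x 42 (z) mm plus a black bezel in front (58 mm wide); +x is where it points, z up. A black handle, 34 x 28 mm, goes down to 100 mm below the origin, between x = -35 and +10 mm. Grip the head from above across y (54 mm), at the origin or up to 8 mm above it.
- window (a point): Middle of the scanner's front window, 56 mm ahead (+x) of its origin; the scan line goes out along +x of this frame (same axes as the scanner).
- stand: Fixed fork stand for the scanner: foot 120 x 100 mm, two upright cheeks 84 mm long (x), 6 mm thick, 40 mm apart (inner faces y = -20, +20 mm), tops 120 mm above the bench, joined by a wall at the +x end (face at x = 37 mm). The scanner's head rests on the cheeks, handle between them: its origin 141 mm above the stand's, same x, y and yaw. Origin: middle of the underside.
- card_stand: Fixed sloping holder, 176 mm wide and 200 mm high, with the job card on its front (-x) face, which leans back 35 degrees from upright; two barcode labels lie side by side near its top. Origin: middle of its foot's underside.
- label_start: The left barcode label as the reader faces the card (41 mm to +y of the card's middle line), 66 mm wide x 45 mm high, fixed; it books the job on. Origin: its middle; z: straight out of the label towards the reader (35 degrees above level); x: up the card; y: across.
- label_finish: The right barcode label as the reader faces the card (41 mm to -y of the middle line), else as label_start; it books the job off.
- breaker: Bystander: three-pole circuit breaker, 86 x 54 x 78 mm, beyond the nest.
- tape: Bystander: roll of black tape, 90 mm in diameter, 19 mm high, beyond the nest.
- driver: Bystander: screwdriver lying on the left of the bench.
Mind the look-alikes: they are no part of the job. Of the things like the wiper, leave any that is orange; of the rest the smaller one is meant. What is shaped like the scanner but red is not meant.

How it is judged:
On the way, in this order (a step that is already met when the one before it is completed fails the run):
1. the scanner is held steady on the left barcode for a second (x of label_start in the frame of window between 0.05 and 0.16 m and y of label_start in the frame of window between -0.018 and 0.018 m and z of label_start in the frame of window between -0.018 and 0.018 m and angle between the x axis of window and the z axis of label_start, either way round below 0.96 rad and z of window in the frame of label_start above 0.03 m and linear speed of scanner below 0.025 m/s), for 1 s.
2. with the scanner hung up on its fork, the dispenser's dish is pressed at least 8 of its 10 mm down by the wiping block (x of scanner in the frame of stand between -0.02 and 0.02 m and y of scanner in the frame of stand between -0.01 and 0.01 m and z of scanner in the frame of stand between 0.135 and 0.147 m and angle between scanner's own z axis and vertical below 0.1 rad and linear speed of scanner below 0.02 m/s and value of joint pump above 0.008 m and contact force between wiper and dispenser above 1 N), for 0.05 s.
3. the dish has sprung back up (value of joint pump below 0.002 m), for 0.1 s.
4. the dish is pressed a second time at least 8 of its 10 mm down by the wiping block (value of joint pump above 0.008 m and contact force between wiper and dispenser above 1 N), for 0.05 s.
5. the dish has sprung back up again (value of joint pump below 0.002 m), for 0.1 s.
6. every slug lies in the scrap tray (x of slug1 in the frame of nest between -0.1 and 0.1 m and y of slug1 in the frame of nest between -0.251 and -0.141 m and z of slug1 in the frame of nest between -0.005 and 0.034 m and x of slug2 in the frame of nest between -0.1 and 0.1 m and y of slug2 in the frame of nest between -0.251 and -0.141 m and z of slug2 in the frame of nest between -0.005 and 0.034 m and x of slug3 in the frame of nest between -0.1 and 0.1 m and y of slug3 in the frame of nest between -0.251 and -0.141 m and z of slug3 in the frame of nest between -0.005 and 0.034 m and x of slug4 in the frame of nest between -0.1 and 0.1 m and y of slug4 in the frame of nest between -0.251 and -0.141 m and z of slug4 in the frame of nest between -0.005 and 0.034 m and x of slug5 in the frame of nest between -0.1 and 0.1 m and y of slug5 in the frame of nest between -0.251 and -0.141 m and z of slug5 in the frame of nest between -0.005 and 0.034 m and x of slug6 in the frame of nest between -0.1 and 0.1 m and y of slug6 in the frame of nest between -0.251 and -0.141 m and z of slug6 in the frame of nest between -0.005 and 0.034 m), for 0.2 s.
7. with the block lying in its dock, the scanner is held steady on the right barcode for a second (x of wiper in the frame of dock between -0.02 and 0.02 m and y of wiper in the frame of dock between -0.018 and 0.018 m and z of wiper in the frame of dock below 0.008 m and angle between wiper's own z axis and vertical below 0.1 rad and linear speed of wiper below 0.02 m/s and x of label_finish in the frame of window between 0.05 and 0.16 m and y of label_finish in the frame of window between -0.018 and 0.018 m and z of label_finish in the frame of window between -0.018 and 0.018 m and angle between the x axis of window and the z axis of label_finish, either way round below 0.96 rad and z of window in the frame of label_finish above 0.03 m and linear speed of scanner below 0.025 m/s), for 1 s.
At the end, for the whole second after the job is handed in: All slugs in the tray; block flat in its dock, 20 mm along, 18 across; scanner level on its fork, 20 mm along, 10 sideways, 6 in height; dish up. Scan: label middle 50 to 160 mm ahead of the window, within 18 mm of the scan line, under 55 degrees off square, still (25 mm/s) for 1 s (all of step 6 and x of wiper in the frame of dock between -0.02 and 0.02 m and y of wiper in the frame of dock between -0.018 and 0.018 m and z of wiper in the frame of dock below 0.008 m and angle between each of wiper, scanner's own z axis and vertical below 0.1 rad and linear speed of each of wiper, scanner below 0.02 m/s and x of scanner in the frame of stand between -0.02 and 0.02 m and y of scanner in the frame of stand between -0.01 and 0.01 m and z of scanner in the frame of stand between 0.135 and 0.147 m and value of joint pump below 0.002 m); the robot touches nothing.
It fails at once if a slug is touched by the fingers (contact force between the fingers and slug1 above 1 N or contact force between the fingers and slug2 above 1 N or contact force between the fingers and slug3 above 1 N or contact force between the fingers and slug4 above 1 N or contact force between the fingers and slug5 above 1 N or contact force between the fingers and slug6 above 1 N).
It fails at once if a bystander is moved more than 20 mm (distance of any of breaker, tape, driver from where it was at the start of the episode above 0.02 m).
Of slug1, slug2, slug3, slug4, slug5, slug6 only 4 to 6 are there at a start; the rules pass over those that are not, and their reading is None.
At some moment in a run one of slug1, slug2, slug3, slug4, slug5, slug6 may be knocked a few centimetres aside while the robot is not near it.
It also fails if it takes over 192 s, if anything falls off the work surface, if the arm or the gripper's body presses on something with over 40 N, if the wrist force passes 120 N, or if a joint passes its speed limit or range.

## Robot

A 6-joint arm with a two-finger parallel gripper is mounted at the origin on the work surface. World frame = base frame: x ahead of the robot, y to its left, z up, the work surface at z = 0. Lengths are in m, angles in rad, forces in N, time in s.
With the tool pointing down it reaches from about 0.275 to 0.875 m from the base axis. Payload 12.5 kg.
Tool frame: the origin (TCP) lies at the very end of the fingers, on their centre line; the grasp point (between the pads) lies 19 mm behind it; x points along the fingers, y is the direction in which the jaws open and shut, and the axes are right-handed (so a half turn about x gives the same grasp; the last joint's range is limited). The gripper opens to 85 mm and grips with 20 to 120 N. Pads are 22 mm wide; open, the fingers measure 114 mm over their backs; the gripper's body (76 mm by 85 mm) begins 54 mm behind the grasp point. The pads swing forward as they close: fully open they stand 13 mm farther back than shut.
Start: joints at [1.211, 0.351, 1.652, -0, 1.139, -0.085], TCP at [0.149, 0.529, 0.192] pointing down, gripper open.
Joint ranges: [-2.75, 2.75], [-0.79, 2.1], [0.01, 2.65], [-1.57, 4.71], [0.07, 3.14], [-2.87, 2.87]. Speed limits (rad/s): [2.22, 2.22, 2.79, 3.14, 3.14, 3.14].

## Interface

Orientations are given as a 3x3 rotation matrix whose columns are the frame's x, y, z axes.
In Python, from bench import manip gives the robot as it stands. Calls block until the motion is done:
- manip.move_ptp(position, orientation): joint-space move of the TCP to a pose.
- manip.move_l(position, attitude=None, max_speed=0.15): straight line of the TCP; attitude=None keeps the orientation; max_speed is the mean speed in m/s.
- manip.move_j(angles): joint-space move.
- manip.set_gripper(opening, effort=None): opening from 0.0 (shut) to 1.0 (fully open); effort is the grip in N (None keeps the last); returns when the fingers have stopped.
- manip.dwell(seconds).
- manip.inverse_kinematics(position, orientation): joint angles nearest the present ones, or None.
- manip.grab_frame(name): name is "scene" or "top" or "wrist"; returns (picture, depth): 480x640x3 uint8, red, green, blue; 480x640 float32, m along the optical axis (not along the pixel's ray), 0 where there is no reading.
- manip.get_calibration(name): a dict with "camera_matrix" (3x3 intrinsics, pixels), "R" (3x3) and "t" (3): a world point X has camera coordinates R X + t. Camera axes: x right, y down, z forward; pixel columns grow to the right and rows downward; lengths in m; the calibration is good to about 2 mm. A picture is of the moment at which its call begins: read the wrist's pose just before it. get_calibration takes no time and is no camera call; for the wrist camera it gives the pose at the moment of the call.
A pose or a line that the arm cannot do raises manip.Unreachable and nothing moves.
- manip.sign_off(): hands the job in, once; it reports no verdict.
Trained networks look in the newest picture that a camera, given by its name, has taken for a name from the list of things; names that differ only in an ending like _2 or _b are one class to them, and where a whole thing is asked for, a point or a joint stands for the part that bears it (a point fixed in the world has none). Each returns a list of dicts, best first, with "confidence" (0 to 1); they miss things now and then, are a little off and sometimes report something else, mostly with a low value. They report only what shows in the picture. A call takes as long as a camera call. They do not tell look-alikes from the thing itself.
- manip.look_for(camera, name): "at" ([x, y, z] in m, in world coordinates, good to about 4 mm: the middle of the surface that is visible of it).
Readings, each from a call of its own:
- manip.current_time(): time.
- manip.current_qpos(): joint angles.
- manip.current_joint_vel(): joint speeds.
- manip.current_joint_torque(): joint torques, N m.
- manip.current_ee_pos(): TCP position.
- manip.current_tcp_rot(): TCP orientation.
- manip.current_force(): force on the tool from outside, world axes, zero at the start.
- manip.current_ft_torque(): the same for the moment, N m.
- manip.current_grip_width(): opening from 0.0 (shut) to 1.0 (fully open).
Only numpy, scipy, OpenCV 4.12 (cv2) and the standard library are available. Lean on these libraries where they do the work, as an engineer would, in place of code of your own. Each camera call takes 0.05 s, during which the arm holds its last target.

## Working session

There is one attempt and no reset: what is moved stays moved. The work goes in short steps, each a Python script; the robot and the scene stay as the last script left them, time stands still between calls to the robot, and variables do not carry over. Pictures are saved under pics/ and viewed, and the job is handed in when it is done.

```bash
mkdir -p pics; ls
python3 - <<'E'
from bench import manip as m
import cv2,numpy as np
print(m.current_time())
for n in ["scene","top","wrist"]:
    im,d=m.grab_frame(n); cv2.imwrite(f"pics/{n}0.png",im[:,:,::-1]); np.savez(f"pics/{n}0.npz",im=im,d=d,**m.get_calibration(n))
    for k in ["scanner","wiper","dispenser","stand","dock","nest","card_stand","label_start","label_finish","slug1","breaker","tape","driver"]:
        if n!="wrist": print(n,k,[(np.round(r["at"],3).tolist(),round(r["confidence"],2)) for r in m.look_for(n,k)])
print(m.current_time())
E
```

```text
pics
0.0
scene scanner [([0.77, -0.268, 0.045], 0.69), ([0.618, -0.358, 0.162], 0.64)]
scene wiper [([0.376, 0.466, 0.023], 0.96), ([0.422, 0.339, 0.022], 0.75), ([0.347, 0.186, 0.032], 0.65)]
scene dispenser [([0.438, -0.313, 0.076], 0.87)]
scene stand [([0.615, -0.347, 0.04], 0.65), ([0.41, 0.329, 0.006], 0.57)]
scene dock [([0.41, 0.33, 0.003], 0.81)]
scene nest [([0.55, -0.019, 0.044], 0.55)]
scene card_stand [([0.69, 0.336, 0.005], 0.84)]
scene label_start [([0.722, 0.396, 0.18], 0.46), ([0.42, 0.337, 0.027], 0.2)]
scene label_finish [([0.519, 0.493, 0.023], 0.46), ([0.748, 0.319, 0.181], 0.41)]
scene slug1 [([0.529, -0.046, 0.047], 0.49), ([0.578, 0.044, 0.05], 0.47), ([0.473, -0.02, 0.048], 0.45)]
scene breaker [([0.778, 0.057, 0.042], 0.87)]
scene tape [([0.784, -0.094, 0.021], 0.64)]
scene driver [([0.52, 0.493, 0.027], 0.91)]
top scanner [([0.599, -0.368, 0.162], 0.89), ([0.758, -0.275, 0.051], 0.65)]
top wiper [([0.394, 0.334, 0.03], 0.96), ([0.308, 0.176, 0.032], 0.8), ([0.36, 0.458, 0.022], 0.78), ([0.718, 0.397, 0.17], 0.48), ([0.417, -0.332, 0.138], 0.23)]
top dispenser [([0.413, -0.316, 0.096], 0.58), ([0.688, 0.34, 0.103], 0.21)]
top stand [([0.578, -0.344, 0.012], 0.62)]
top dock [([0.388, 0.329, 0.011], 0.93)]
top nest [([0.534, -0.047, 0.042], 0.87)]
top card_stand [([0.685, 0.337, 0.104], 0.87), ([0.389, 0.325, 0.007], 0.51), ([0.779, -0.103, 0.019], 0.39)]
top label_start [([0.72, 0.391, 0.172], 0.93), ([0.748, 0.315, 0.175], 0.29)]
top label_finish [([0.744, 0.317, 0.179], 0.79), ([0.579, -0.344, 0.008], 0.52), ([0.535, -0.047, 0.044], 0.28)]
top slug1 [([0.54, 0.038, 0.05], 0.63), ([0.59, -0.029, 0.051], 0.53), ([0.476, -0.021, 0.054], 0.48), ([0.57, 0.039, 0.047], 0.39), ([0.528, -0.047, 0.051], 0.38), ([0.498, 0.027, 0.049], 0.37)]
top breaker [([0.756, 0.046, 0.058], 0.88), ([0.747, 0.318, 0.179], 0.38)]
top tape [([0.779, -0.097, 0.018], 0.8)]
top driver []
1.45
```

View pics/scene0.png

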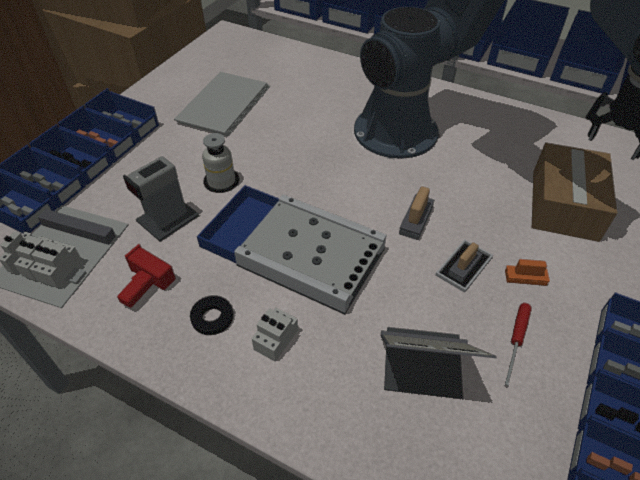

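View pics/top0.png

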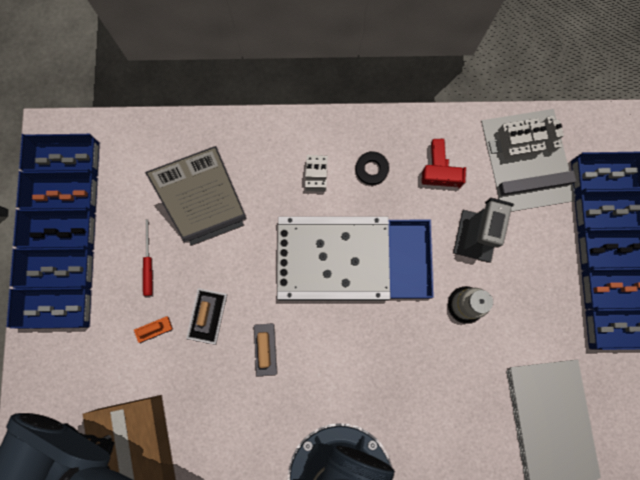

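```bash
cat > h.py <<'E'
import numpy as np,cv2
def cloud(f):
    z=np.load(f) if isinstance(f,str) else f
    d=z["d"];K=z["camera_matrix"];v,u=np.indices(d.shape)
    P=np.stack([(u-K[0,2])/K[0,0]*d,(v-K[1,2])/K[1,1]*d,d],-1)
    W=(P-z["t"])@z["R"]; W[d<=0]=np.nan
    return W,z["im"]
def proj(z,X):
    c=z["R"]@np.asarray(X)+z["t"]; p=z["camera_matrix"]@c; return p[:2]/p[2]
E
python3 - <<'E'
import numpy as np,cv2
from h import *
z=np.load("pics/top0.npz");im=z["im"]
def crop(n,u0,v0,w,h,s): cv2.imwrite(n,cv2.resize(im[v0:v0+h,u0:u0+w,::-1],None,fx=s,fy=s,interpolation=cv2.INTER_CUBIC))
crop("pics/c_nest.png",270,205,170,105,4)
crop("pics/c_scan.png",440,180,90,150,4)
crop("pics/c_left.png",130,140,150,240,2.5)
print(z["camera_matrix"],z["R"],z["t"])
W,_=cloud("pics/top0.npz")
for uv in [(497,220),(205,310),(263,350),(468,300),(335,260)]: print(uv,np.round(W[uv[1],uv[0]],3))
E
```

```text
[[559.879732     0.         310.09022715]
 [  0.         559.879732   239.36744776]
 [  0.           0.           1.        ]] [[-0.01226797 -0.99989293 -0.00797689]
 [-0.98490411  0.01346084 -0.17257663]
 [ 0.17266553  0.0057393  -0.98496379]] [0.07543466 0.58109488 1.36368014]
(497, 220) [ 0.603 -0.371  0.157]
(205, 310) [0.408 0.329 0.059]
(263, 350) [0.31  0.184 0.078]
(468, 300) [ 0.421 -0.306  0.103]
(335, 260) [0.53  0.006 0.044]
```

Run:
```python
import cv2,numpy as np
a=cv2.imread("pics/c_nest.png");b=cv2.imread("pics/c_scan.png");
h=600
c=np.zeros((600,800,3),np.uint8)
c[:420,:][:, :680]=a
cv2.imwrite("pics/c1.png",c[:420,:680])
```

```text
(no output)
```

View pics/c_nest.png

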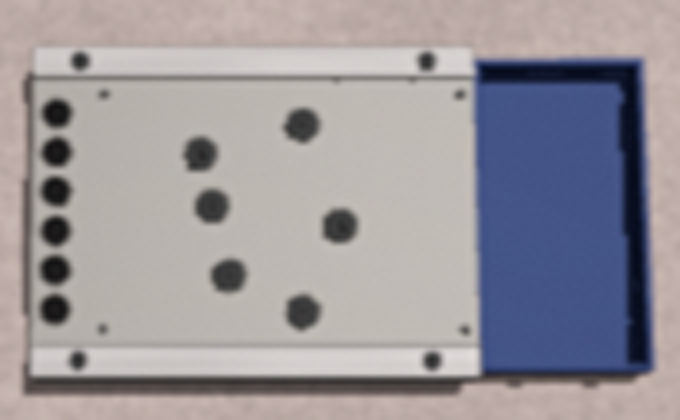

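View pics/c_scan.png

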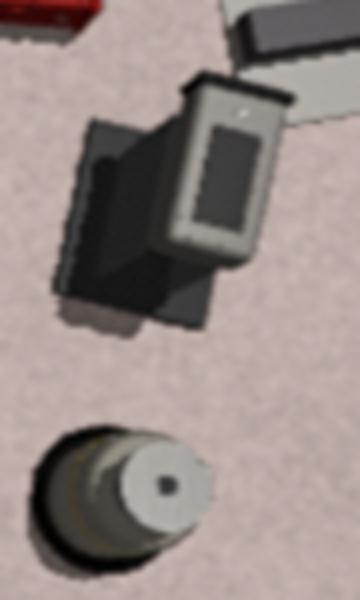

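View pics/c_left.png

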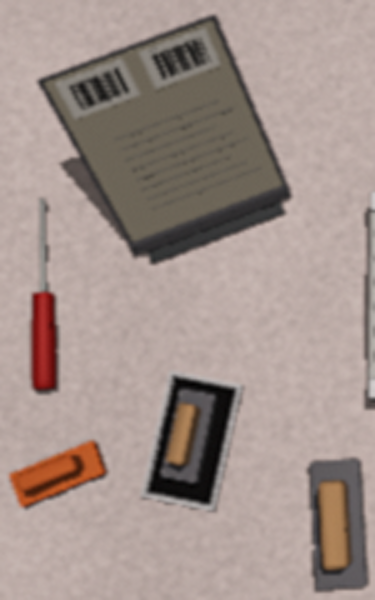

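```bash
cat >> h.py <<'E'
def onplane(z,uv,h):
    K=z["camera_matrix"];R=z["R"];t=z["t"]
    r=R.T@np.linalg.solve(K,np.array([uv[0],uv[1],1.])); o=-R.T@t
    s=(h-o[2])/r[2]; return (o+s*r)
E
python3 - <<'E'
import numpy as np,cv2
from h import *
z=np.load("pics/top0.npz");W,im=cloud("pics/top0.npz")
f=lambda p,u0,v0,s,h:np.round(onplane(z,((p[0]+.5)/s-.5+u0,(p[1]+.5)/s-.5+v0),h)[:2],4)
print("nest corners",[f(p,270,205,4,.053).tolist() for p in [(35,48),(472,48),(480,376),(30,376)]])
print("rail inner?",[f(p,270,205,4,.045).tolist() for p in [(35,77),(475,77),(478,346),(32,346)]])
print("slugs",[f(p,270,205,4,.05).tolist() for p in [(302,125),(200,154),(212,206),(340,226),(229,275),(303,312)]])
print("holes",[f(p,270,205,4,.045).tolist() for p in [(57,113),(55,309)]])
print("dock",[f(p,130,140,2.5,.011).tolist() for p in [(173,375),(243,387),(217,510),(145,497)]])
print("disp",f((166,485),440,180,4,.137))
print("card",[f(p,130,140,2.5,h).tolist() for p,h in [((38,80),.2),((215,15),.2)]])
def rect(name,box,zl,zh):
    (x0,x1,y0,y1)=box
    m=(W[...,0]>x0)&(W[...,0]<x1)&(W[...,1]>y0)&(W[...,1]<y1)&(W[...,2]>zl)&(W[...,2]<zh)
    P=W[m][:,:2].astype(np.float32); r=cv2.minAreaRect(P)
    print(name,m.sum(),np.round(r[0],4),np.round(r[1],4),round(r[2],1),"medz",np.round(np.median(W[m][:,2]),4)); return W[m]
rect("scanner head",(.5,.75,-.46,-.28),.15,.175)
rect("dish",(.35,.5,-.42,-.25),.13,.145)
rect("wiper handle",(.33,.46,.27,.4),.045,.07)
rect("wiper pad",(.33,.46,.27,.4),.018,.03)
rect("big wiper",(.22,.4,.1,.25),.05,.1)
rect("rails",(.38,.7,-.22,.16),.049,.06)
# card plane
m=(W[...,0]>.6)&(W[...,0]<.85)&(W[...,1]>.2)&(W[...,1]<.45)&(W[...,2]>.03)&(W[...,2]<.22)
P=W[m]; c=np.median(P,0)
for _ in range(5):
    c=P.mean(0);n=np.linalg.svd(P-c)[2][2]; k=np.abs((P-c)@n)<.006; P=P[k]
n*=np.sign(n[2]);print("card",len(P),c,n,"elev",np.degrees(np.arcsin(n[2])),"yaw",np.degrees(np.arctan2(n[1],n[0])))
# labels
for q in [(100,88),(180,56)]:
    u=(q[0]+.5)/2.5-.5+130;v=(q[1]+.5)/2.5-.5+140
    K=z["camera_matrix"];r=z["R"].T@np.linalg.solve(K,np.array([u,v,1.]));o=-z["R"].T@z["t"]
    s=(c-o)@n/(r@n);print("label",np.round(o+s*r,4))
E
```

```text
nest corners [[0.6414, 0.1478], [0.6375, -0.1296], [0.4301, -0.127], [0.4337, 0.1514]]
rail inner? [[0.6243, 0.1483], [0.6204, -0.1319], [0.4493, -0.1275], [0.4529, 0.1506]]
slugs [[0.5899, -0.0208], [0.5722, 0.0439], [0.539, 0.0369], [0.5252, -0.0432], [0.4953, 0.027], [0.4715, -0.0187]]
holes [[0.6007, 0.1344], [0.4759, 0.1362]]
dock [[0.462, 0.3546], [0.4488, 0.2826], [0.3253, 0.3072], [0.3391, 0.3802]]
disp [ 0.4166 -0.3276]
card [[0.7198, 0.4467], [0.7802, 0.284]]
scanner head 1054 [ 0.6004 -0.3704] [0.0569 0.1079] 75.1 medz 0.1599
dish 411 [ 0.4162 -0.3292] [0.0518 0.0532] 4.8 medz 0.1351
wiper handle 201 [0.4003 0.3355] [0.02   0.0596] 79.6 medz 0.0592
wiper pad 278 [0.3952 0.3351] [0.0476 0.1227] 86.4 medz 0.023
big wiper 393 [0.3109 0.1832] [0.0835 0.0255] 3.5 medz 0.0783
rails 1730 [0.5352 0.0094] [0.2793 0.2084] 89.2 medz 0.0517
card 4929 [0.69774284 0.34579291 0.1196546 ] [-0.76793174 -0.28854795  0.57185744] elev 34.87985254686263 yaw -159.4064472978847
label [0.7192 0.396  0.1738]
label [0.7488 0.3208 0.1756]
```

Run:
```python
import cv2
im=cv2.imread("pics/scene0.png")
cv2.imwrite("pics/s1.png",cv2.resize(im[120:310,110:310],None,fx=3,fy=3,interpolation=cv2.INTER_CUBIC))
cv2.imwrite("pics/s2.png",cv2.resize(im[170:400,370:560],None,fx=2.5,fy=2.5,interpolation=cv2.INTER_CUBIC))
```

```text
(no output)
```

View pics/s1.png

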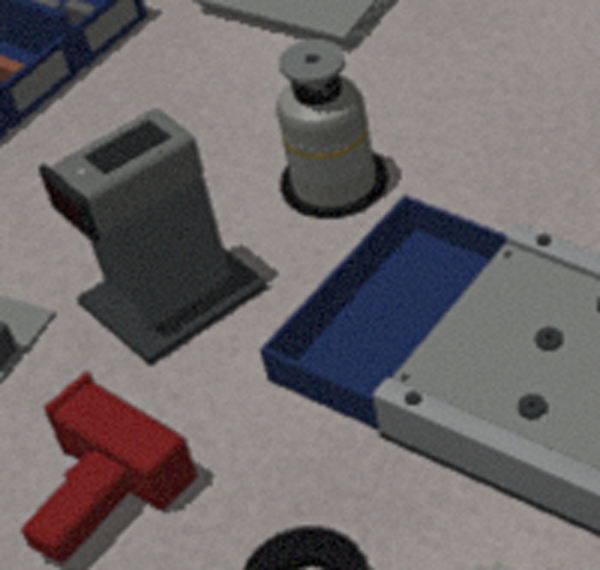

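View pics/s2.png

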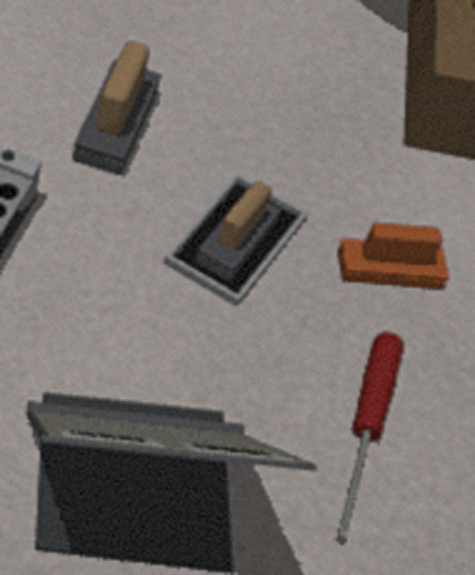

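```bash
cat >> h.py <<'E'
def down(psi):
    c,s=np.cos(psi),np.sin(psi); return np.array([[0,-s,c],[0,c,s],[-1,0,0.]])
def snap(m,cam,tag):
    cal=m.get_calibration(cam); im,d=m.grab_frame(cam); cv2.imwrite(f"pics/{tag}.png",im[:,:,::-1]); np.savez(f"pics/{tag}.npz",im=im,d=d,**cal)
def st(m): print("t",round(m.current_time(),2),"p",np.round(m.current_ee_pos(),4),"F",np.round(m.current_force(),2),"g",round(m.current_grip_width(),3))
E
python3 - <<'E'
from bench import manip as m
from h import *
print(np.round(m.current_tcp_rot(),2))
r=np.radians
for nm,p,y in [("scan",[.6,-.37,.126],r(-15)),("lab1",[.578,.343,.16],r(20.6)),("wip",[.4,.335,.029],r(-10.4)),("disp",[.416,-.328,.15],r(-10)),("swp",[.535,.13,.07],r(-.75)),("swp2",[.535,-.14,.07],r(-.75))]:
    for k in (0,1): 
        q=m.inverse_kinematics(p,down(y+k*np.pi)); print(nm,k,None if q is None else np.round(q,2))
m.move_ptp([.58,-.365,.33],down(r(-15)))
st(m); print(np.round(m.current_qpos(),2))
snap(m,"wrist","w1")
print(m.look_for("wrist","scanner"),m.look_for("wrist","stand"))
E
```

```text
[[ 0.    0.27  0.96]
 [-0.    0.96 -0.27]
 [-1.   -0.    0.  ]]
scan 0 [-0.62  0.7   1.26 -0.    1.19 -1.93]
scan 1 [-0.62  0.7   1.26 -0.    1.19  1.21]
lab1 0 [ 0.47  0.6   1.33 -0.    1.2  -1.46]
lab1 1 [ 0.47  0.6   1.33 -0.    1.2   1.68]
wip 0 [ 0.61  0.53  1.85 -0.    0.76 -0.78]
wip 1 [ 0.61  0.53  1.85 -0.    0.76  2.36]
disp 0 [-0.76  0.36  1.75 -0.    1.03 -2.15]
disp 1 [-0.76  0.36  1.75 -0.    1.03  0.99]
swp 0 [ 0.15  0.51  1.75 -0.    0.88 -1.4 ]
swp 1 [ 0.15  0.51  1.75 -0.    0.88  1.74]
swp2 0 [-0.34  0.51  1.75 -0.    0.88 -1.9 ]
swp2 1 [-0.34  0.51  1.75 -0.    0.88  1.24]
t 4.94 p [ 0.5803 -0.3644  0.33  ] F [ 0.61  0.36 -0.38] g 0.996
[-0.63  0.53  1.05  0.    1.56 -1.94]
[{'at': [0.7442, -0.281, 0.0519], 'confidence': 0.76}, {'at': [0.5972, -0.3709, 0.1611], 'confidence': 0.6}] [{'at': [0.5552, -0.3467, 0.0111], 'confidence': 0.98}, {'at': [0.5913, -0.3747, 0.1611], 'confidence': 0.64}]
```

View pics/w1.png

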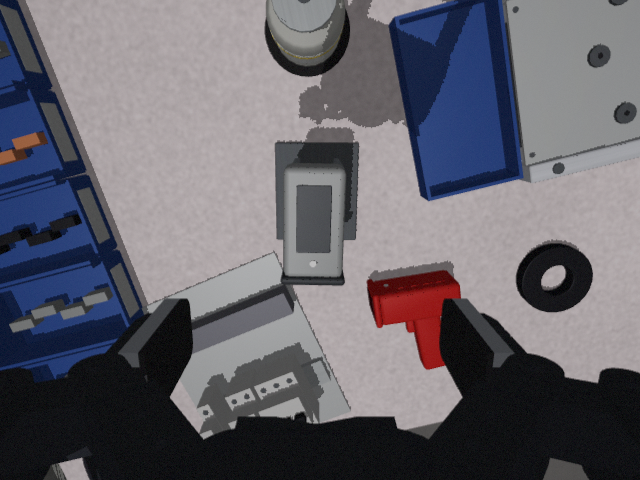

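Run:
```python
from h import *
z=np.load("pics/w1.npz");W,im=cloud("pics/w1.npz")
m=(W[...,2]>.15)&(W[...,2]<.175)&(W[...,0]>.5)&(W[...,0]<.72)&(W[...,1]<-.28)&(W[...,1]>-.46)
g=im.astype(int).sum(2)
for nm,mm in [("all",m),("grey",m&(g>170))]:
    P=W[mm];r=cv2.minAreaRect(P[:,:2].astype(np.float32)); print(nm,mm.sum(),np.round(r[0],4),np.round(r[1],4),r[2],np.median(P[:,2]))
    # edges in yaw frame
for yaw in np.radians([-14,-15,-16]):
    P=W[m];u=P[:,:2]@[np.cos(yaw),np.sin(yaw)];v=P[:,:2]@[-np.sin(yaw),np.cos(yaw)]
    print(np.percentile(u,[0.5,99.5]),np.percentile(v,[.5,99.5]))
# stand foot
m=(W[...,2]>.004)&(W[...,2]<.02)&(W[...,0]>.5)&(W[...,0]<.72)&(W[...,1]<-.28)&(W[...,1]>-.46)&(g<330)
ys,xs=np.nonzero(m);print(xs.min(),xs.max(),ys.min(),ys.max())
for p in [(275,142),(358,142),(355,240)]: print(np.round(onplane(z,p,.01),4))
```

```text
all 7290 [ 0.6001 -0.3726] [0.0579 0.1061] 74.61182403564453 0.16301438161942722
grey 6914 [ 0.6002 -0.3719] [0.0579 0.1056] 73.76348876953125 0.162969571205736
[0.61967343 0.72419821] [-0.24351395 -0.18855611]
[0.62338281 0.72786637] [-0.23107731 -0.17696116]
[0.62684614 0.73127062] [-0.21873572 -0.16526233]
263 358 103 299
[ 0.5244 -0.399   0.01  ]
[ 0.5497 -0.304   0.01  ]
[ 0.6661 -0.3356  0.01  ]
```

Run:
```python
from bench import manip as m
from h import *
R=down(np.radians(-15.2))
m.move_l([.597,-.371,.20],R,.15)
m.move_l([.597,-.371,.127],None,.08); st(m)
m.set_gripper(0.0,60); st(m)
print(np.round(m.current_force(),2))
m.move_l([.597,-.371,.237],None,.12); st(m)
snap(m,"wrist","w2");snap(m,"top","t2")
```

```text
t 7.17 p [ 0.5973 -0.3712  0.1277] F [-0.29 -0.09  0.  ] g 0.999
t 7.94 p [ 0.597 -0.371  0.127] F [ 0.93  0.03 -0.51] g 0.001
[ 0.93  0.03 -0.51]
t 9.01 p [ 0.5967 -0.3708  0.236 ] F [-0.31  1.01  0.44] g -0.0
```

View pics/w2.png

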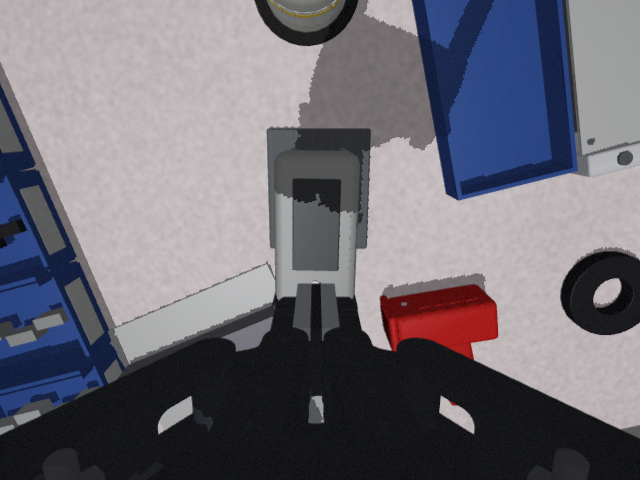

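```bash
python3 - <<'E'
from h import *
z=np.load("pics/w2.npz")
print("tcp",proj(z,[.5967,-.3708,.236]),"head",proj(z,[.597,-.371,.162]))
W,im=cloud("pics/w2.npz")
for y in range(150,480,20): print(y,np.round(W[y,310],3),im[y,310])
W,im=cloud("pics/t2.npz")
for f in ("pics/t2.npz","pics/top0.npz"):
  W,im=cloud(f);print(np.round(W[200:250:6,495],3).tolist())
E
python3 - <<'E'
import cv2
im=cv2.imread("pics/t2.png");cv2.imwrite("pics/t2c.png",cv2.resize(im[120:360,400:600],None,fx=2.5,fy=2.5))
E
```

```text
tcp [316.19948533 270.6335796 ] head [315.62719948 231.66899772]
150 [ 0.548 -0.362  0.131] [59 62 63]
170 [ 0.558 -0.364  0.163] [83 84 84]
190 [ 0.57  -0.367  0.164] [33 31 32]
210 [ 0.582 -0.371  0.164] [94 96 99]
230 [ 0.595 -0.374  0.163] [89 91 96]
250 [ 0.608 -0.378  0.163] [89 90 95]
270 [ 0.621 -0.381  0.163] [124 126 128]
290 [ 0.585 -0.37   0.288] [74 77 79]
310 [ 0.585 -0.37   0.303] [64 65 68]
330 [ 0.586 -0.37   0.314] [49 51 54]
350 [ 0.593 -0.372  0.313] [21 25 26]
370 [ 0.598 -0.373  0.314] [29 22 27]
390 [ 0.605 -0.375  0.313] [35 35 39]
410 [ 0.837 -0.442  0.012] [84 85 87]
430 [ 0.586 -0.369  0.354] [19 18 22]
450 [ 0.585 -0.369  0.359] [19 18 23]
470 [ 0.586 -0.369  0.363] [17 20 26]
[[0.65, -0.367, 0.165], [0.636, -0.367, 0.161], [0.621, -0.365, 0.165], [0.608, -0.366, 0.159], [0.517, -0.238, 0.543], [0.579, -0.364, 0.16], [0.491, -0.224, 0.58], [0.477, -0.216, 0.604], [0.466, -0.211, 0.617]]
[[0.648, -0.365, 0.17], [0.637, -0.368, 0.158], [0.622, -0.366, 0.16], [0.608, -0.366, 0.16], [0.593, -0.364, 0.163], [0.579, -0.364, 0.159], [0.564, -0.362, 0.163], [0.551, -0.362, 0.159], [0.562, -0.414, -0.003]]
```

View pics/t2c.png

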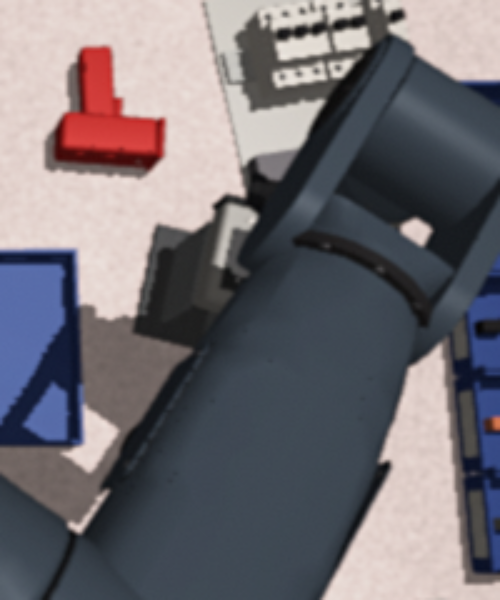

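Run:
```python
from h import *
for f,x0 in (("pics/w2.npz",.5967),("pics/w1.npz",.5803)):
    z=np.load(f);W,im=cloud(f);print("cam",-z["R"].T@z["t"])
    m=(W[...,2]>.2)
    ys,xs=np.nonzero(m)
    zz=W[m][:,2]; i=np.argsort(zz)[:400]
    print(f,"lowest high pts",np.percentile(zz,[0,1,5]),[(xs[k],ys[k],np.round(W[ys[k],xs[k]],3).tolist()) for k in i[::60]])
z=np.load("pics/wrist0.npz");W,im=cloud("pics/wrist0.npz");
print(np.sort(z["d"][z["d"]>0])[:5])
d=np.load("pics/w2.npz")["d"];print(d[270:350:8,310], d[270:350:8,300])
```

```text
cam [ 0.53254836 -0.3540759   0.41914259]
pics/w2.npz lowest high pts [0.27928582 0.29019811 0.31404586] [(np.int64(326), np.int64(283), [0.587, -0.365, 0.279]), (np.int64(284), np.int64(296), [0.587, -0.38, 0.282]), (np.int64(298), np.int64(286), [0.584, -0.374, 0.283]), (np.int64(349), np.int64(297), [0.592, -0.358, 0.284]), (np.int64(333), np.int64(287), [0.587, -0.362, 0.285]), (np.int64(344), np.int64(298), [0.592, -0.36, 0.286]), (np.int64(308), np.int64(289), [0.585, -0.371, 0.286])]
cam [ 0.51588678 -0.34779503  0.51303447]
pics/w1.npz lowest high pts [0.3828396  0.38888612 0.40014215] [(np.int64(439), np.int64(341), [0.598, -0.325, 0.383]), (np.int64(190), np.int64(320), [0.567, -0.406, 0.384]), (np.int64(441), np.int64(333), [0.594, -0.324, 0.385]), (np.int64(191), np.int64(350), [0.578, -0.408, 0.385]), (np.int64(191), np.int64(340), [0.574, -0.407, 0.386]), (np.int64(187), np.int64(303), [0.56, -0.403, 0.387]), (np.int64(190), np.int64(356), [0.579, -0.409, 0.387])]
[0.05432258 0.05452367 0.0545769  0.0546696  0.05479305]
[0.27161056 0.27393556 0.14535102 0.13772209 0.1326166  0.12611404
 0.11989116 0.11677384 0.11683304 0.11724812] [0.27150598 0.27326775 0.14606789 0.13816586 0.13179967 0.12686378
 0.1213651  0.11663333 0.10920669 0.10631569]
```

View pics/wrist0.png

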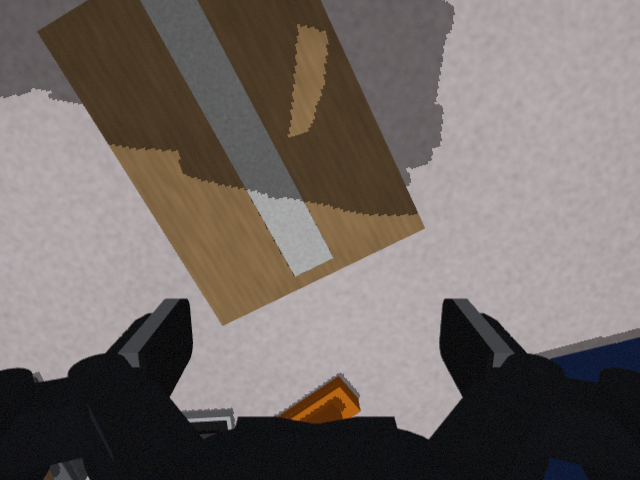

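```bash
cat >> h.py <<'E'
OFF=0.043  # true fingertip lies this much above the reported TCP (tool down)
def P(x,y,z): return [x,y,z-OFF]
E
python3 - <<'E'
from bench import manip as m
from h import *
m.set_gripper(1.0)
m.move_l(P(.597,-.371,.24),None,.15)
m.move_l(P(.597,-.371,.129),None,.08); st(m)
m.set_gripper(0.0,60); st(m)
m.dwell(.1);st(m)
snap(m,"wrist","w3")
E
```

```text
t 11.84 p [ 0.5972 -0.3712  0.0866] F [-0.93  0.15 -0.03] g 1.001
t 12.24 p [ 0.5973 -0.3711  0.0865] F [-0.67  0.63  3.41] g 0.627
t 12.34 p [ 0.5973 -0.3711  0.0865] F [-0.69  0.05  4.89] g 0.623
```

View pics/w3.png

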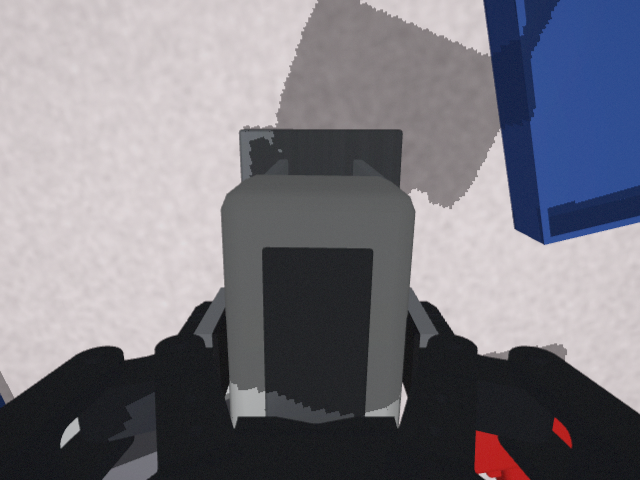

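```bash
cat >> h.py <<'E'
ST=np.array([.5972,-.3711,.0865]) # reported TCP with scanner seated
SYAW=np.radians(-15.2)
AZ=np.radians(20.6)
def scanpose(L,d=.095):
    a=np.array([np.cos(AZ),np.sin(AZ),0]); o=np.array(L)-(.056+d)*a
    return o+[0,0,ST[2]-.141]
L1=[.7195,.3945,.174]; L2=[.748,.320,.175]
E
python3 - <<'E'
from bench import manip as m
from h import *
m.move_l(ST+[0,0,.12],None,.12); st(m)
p=scanpose(L1)
m.move_ptp(p+[0,0,.07],down(AZ)); st(m)
m.move_l(p,None,.1); st(m)
m.dwell(.2)
snap(m,"wrist","w4");snap(m,"scene","s4");snap(m,"top","t4")
for n in("label_start","scanner"): print(m.look_for("scene",n)[:2],m.look_for("top",n)[:2])
m.dwell(1.0); st(m)
E
```

```text
t 13.55 p [ 0.5968 -0.3709  0.2055] F [ 0.23  0.65 -1.58] g 0.623
t 16.07 p [0.5786 0.3406 0.1895] F [-0.17 -0.29 -2.02] g 0.623
t 16.93 p [0.5786 0.3415 0.1202] F [ 0.31  0.34 -1.75] g 0.625
[{'at': [0.7194, 0.3959, 0.1813], 'confidence': 0.65}, {'at': [0.7756, 0.0554, 0.0442], 'confidence': 0.54}] [{'at': [0.7212, 0.3973, 0.1773], 'confidence': 0.72}]
[{'at': [0.768, -0.2658, 0.0419], 'confidence': 0.77}, {'at': [0.6198, 0.35, 0.2001], 'confidence': 0.67}] [{'at': [0.7601, -0.2805, 0.0485], 'confidence': 0.83}, {'at': [0.4144, -0.3327, 0.138], 'confidence': 0.28}]
t 18.48 p [0.5782 0.3413 0.1195] F [ 0.39 -0.45 -2.45] g 0.627
```

View pics/w4.png

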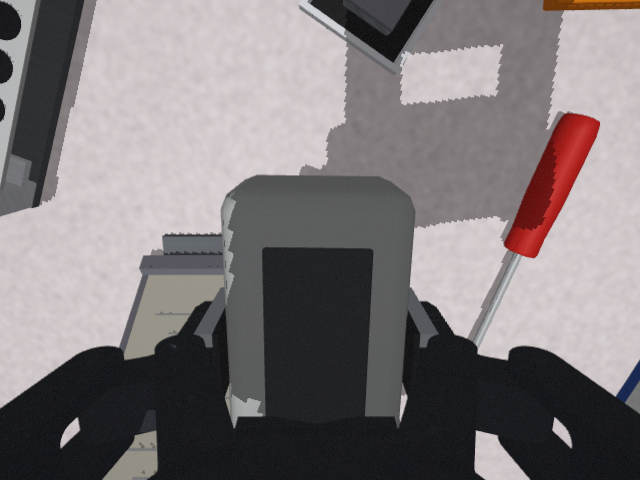

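View pics/s4.png

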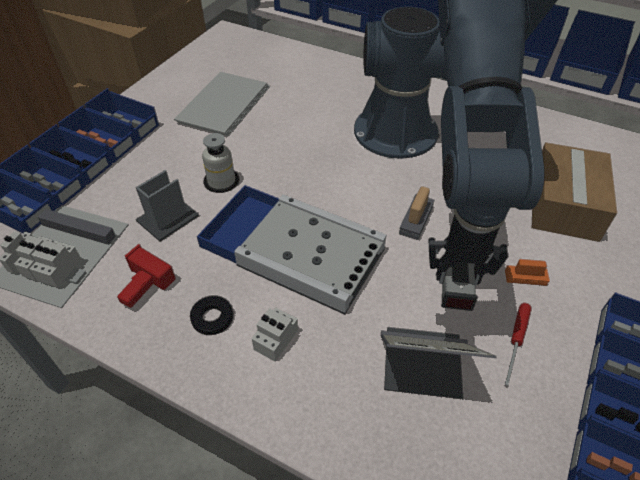

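Run:
```python
from h import *
W,im=cloud("pics/w4.npz");print(np.round(W[270,240:400:40],4)); print(np.round(W[180,318],4))
W,im=cloud("pics/w3.npz");print(np.round(W[270,240:400:40],4)); print(np.round(W[180,318],4))
W,im=cloud("pics/s4.npz")
m=(W[...,0]>.6)&(W[...,0]<.66)&(W[...,1]>.3)&(W[...,1]<.42)&(W[...,2]>.14)&(W[...,2]<.21)
print(m.sum(),W[m].min(0),W[m].max(0), np.median(W[m],0))
```

```text
[[0.5594 0.3123 0.1963]
 [0.5552 0.3225 0.1974]
 [0.5512 0.3325 0.1979]
 [0.5476 0.3427 0.1973]]
[0.5318 0.3248 0.1732]
[[ 0.565  -0.3843  0.1621]
 [ 0.5672 -0.3733  0.164 ]
 [ 0.5705 -0.363   0.1629]
 [ 0.5732 -0.3525  0.1633]]
[ 0.5496 -0.3578  0.1404]
983 [0.60001731 0.30055075 0.15233945] [0.64269355 0.38867603 0.20949595] [0.62553602 0.35457957 0.19275466]
```

```bash
cat >> h.py <<'E'
def hang(m):
    m.move_l(np.array(m.current_ee_pos())+[0,0,.085],None,.15)
    m.move_ptp(ST+[0,0,.12],down(SYAW)); st(m)
    m.dwell(.15)
    m.move_l(ST+[0,0,.03],None,.12); m.move_l(ST+[0,0,.0005],None,.05); st(m)
    m.set_gripper(1.0); st(m)
    m.move_l(ST+[0,0,.13],None,.15)
E
python3 - <<'E'
from bench import manip as m
from h import *
hang(m); st(m)
snap(m,"wrist","w5");
E
```

```text
t 21.72 p [ 0.5977 -0.3702  0.2065] F [ 0.73 -0.47 -2.11] g 0.622
t 23.51 p [ 0.5971 -0.3711  0.0866] F [ 0.69  0.26 -2.5 ] g 0.626
t 23.93 p [ 0.5973 -0.3711  0.0871] F [0.35 0.29 0.36] g 1.003
t 24.95 p [ 0.5968 -0.3708  0.2153] F [-0.12 -0.4  -0.64] g 0.998
```

View pics/w5.png

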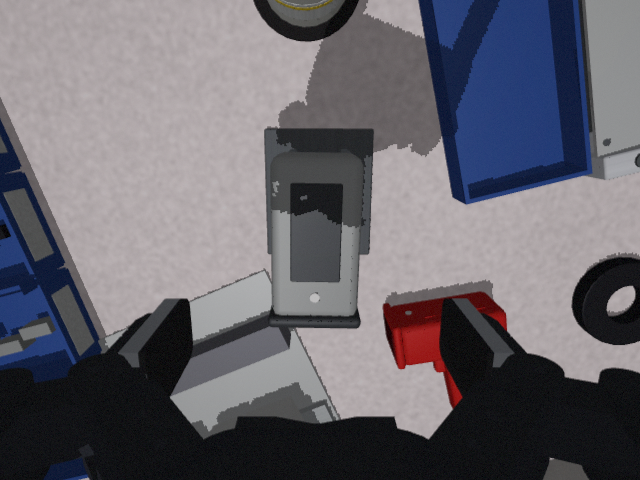

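Run:
```python
from h import *
W,im=cloud("pics/w5.npz")
m=(W[...,2]>.15)&(W[...,2]<.175)&(W[...,0]>.5)&(W[...,0]<.72)&(W[...,1]<-.28)&(W[...,1]>-.46)
P=W[m];r=cv2.minAreaRect(P[:,:2].astype(np.float32));print(r,np.median(P[:,2]))
```

```text
((0.5998672842979431, -0.3727973699569702), (0.05780884623527527, 0.10583300143480301), 74.7366943359375) 0.16305658823473684
```

Run:
```python
from bench import manip as m
from h import *
m.move_ptp([.40,.335,.25],down(np.radians(-11))); st(m)
m.dwell(.15)
snap(m,"wrist","w6")
W,im=cloud("pics/w6.npz")
def rect(nm,zl,zh):
    k=(W[...,2]>zl)&(W[...,2]<zh)&(W[...,0]>.32)&(W[...,0]<.47)&(W[...,1]>.27)&(W[...,1]<.39)
    r=cv2.minAreaRect(W[k][:,:2].astype(np.float32));print(nm,k.sum(),r,np.median(W[k][:,2]))
rect("handle",.05,.08);rect("pad",.017,.03);rect("dock",.008,.08)
```

```text
t 27.6 p [0.4005 0.3346 0.2499] F [-0.17 -0.18 -0.48] g 1.003
handle 1261 ((0.4006161689758301, 0.3345704674720764), (0.017435120418667793, 0.06017659232020378), 78.73863983154297) 0.06242405306306322
pad 1915 ((0.40058597922325134, 0.3347960114479065), (0.035255588591098785, 0.08999890089035034), 78.34745788574219) 0.024826049286945436
dock 4901 ((0.39622968435287476, 0.3329585790634155), (0.07615984976291656, 0.1302226036787033), 78.02783203125) 0.02462200155915383
```

View pics/w6.png

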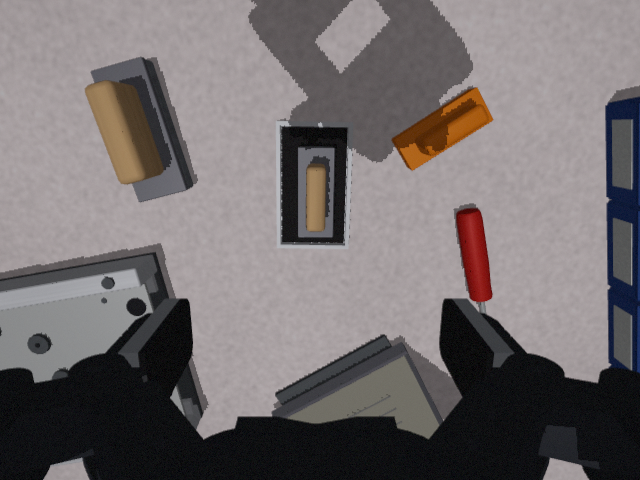

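Run:
```python
from bench import manip as m
from h import *
m.move_l(P(.4006,.3347,.11),down(np.radians(-11.5)),.2)
m.set_gripper(.5)
m.move_l(P(.4006,.3347,.030),None,.08); st(m)
m.set_gripper(0.0,70); m.dwell(.1); st(m)
m.move_l(P(.4006,.3347,.16),None,.12); m.dwell(.1); st(m)
snap(m,"wrist","w7")
```

```text
t 30.51 p [ 0.4009  0.3349 -0.0126] F [-0.03 -0.24  0.48] g 0.5
t 30.95 p [ 0.4009  0.3349 -0.0125] F [-1.62 -0.33  6.18] g 0.201
t 32.28 p [0.4003 0.3345 0.1163] F [ 0.43 -0.14 -2.17] g 0.2
```

View pics/w7.png

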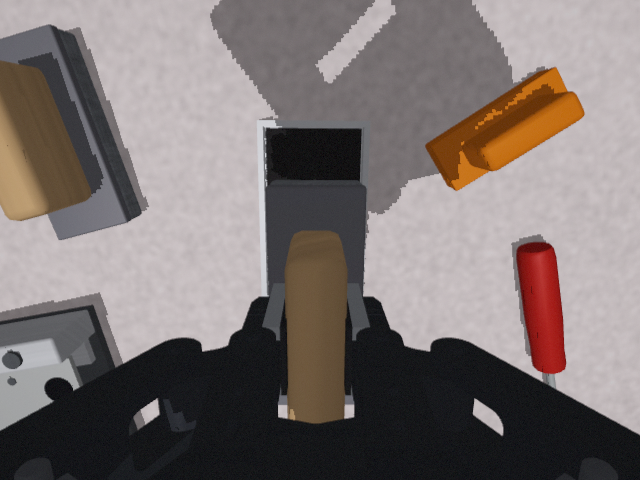

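```bash
cat >> h.py <<'E'
ZP=0.0165 # pad underside z = reported z + ZP
E
python3 - <<'E'
from bench import manip as m
from h import *
x,y=.4165,-.3285
R=down(np.radians(-38))
m.move_ptp([x,y,.18-ZP],R); m.dwell(.1); st(m)
for k in range(2):
    m.move_l([x,y,.142-ZP],None,.1); m.dwell(.1); b=m.current_force()[2]
    z=.142; log=[]
    while z>.119:
        z-=.0015; m.move_l([x,y,z-ZP],None,.05); f=m.current_force()[2]-b; log.append((round(z,4),round(m.current_ee_pos()[2]+ZP,4),round(f,1)))
        if f>11: break
    m.dwell(.15); print(log, m.current_force()[2]-b)
    if k==0: snap(m,"top","t8")
    m.move_l([x,y,.150-ZP],None,.08); m.dwell(.2); st(m)
m.move_l([x,y,.19-ZP],None,.1); snap(m,"wrist","w8")
st(m)
E
```

```text
t 34.8 p [ 0.4168 -0.3279  0.1634] F [ 0.92 -0.08 -0.89] g 0.196
[(0.1405, np.float64(0.1407), np.float64(1.2)), (0.139, np.float64(0.1389), np.float64(0.4)), (0.1375, np.float64(0.1374), np.float64(1.8)), (0.136, np.float64(0.1361), np.float64(3.5)), (0.1345, np.float64(0.1346), np.float64(3.4)), (0.133, np.float64(0.133), np.float64(4.3)), (0.1315, np.float64(0.1315), np.float64(4.3)), (0.13, np.float64(0.13), np.float64(4.7)), (0.1285, np.float64(0.1285), np.float64(5.2)), (0.127, np.float64(0.127), np.float64(4.9)), (0.1255, np.float64(0.1268), np.float64(21.0))] 20.93967103657375
t 39.04 p [ 0.4162 -0.3282  0.1329] F [ 1.13 -0.1  -1.7 ] g 0.202
[(0.1405, np.float64(0.1405), np.float64(-0.8)), (0.139, np.float64(0.1389), np.float64(-0.6)), (0.1375, np.float64(0.1374), np.float64(-0.4)), (0.136, np.float64(0.1361), np.float64(2.1)), (0.1345, np.float64(0.1346), np.float64(3.2)), (0.133, np.float64(0.133), np.float64(3.2)), (0.1315, np.float64(0.1315), np.float64(3.8)), (0.13, np.float64(0.13), np.float64(4.8)), (0.1285, np.float64(0.1285), np.float64(5.7)), (0.127, np.float64(0.127), np.float64(5.0)), (0.1255, np.float64(0.1268), np.float64(20.6))] 19.48736208160666
t 42.95 p [ 0.4162 -0.3282  0.1329] F [ 0.2  -0.41 -0.57] g 0.201
t 43.55 p [ 0.4162 -0.3282  0.1728] F [ 0.19 -0.23 -0.61] g 0.2
```

View pics/w8.png

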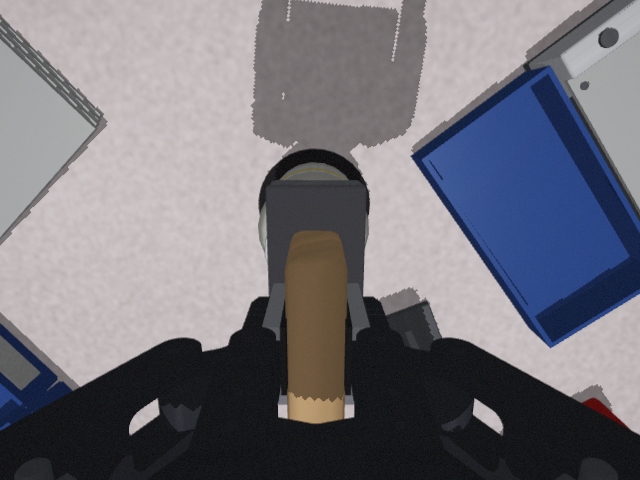

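```bash
cat >> h.py <<'E'
NC=np.array([.5355,.0105]); NY=np.radians(-.75)
def nest(x,y,zpad):
    c,s=np.cos(NY),np.sin(NY); return [NC[0]+c*x-s*y,NC[1]+s*x+c*y,zpad-ZP]
E
python3 - <<'E'
from bench import manip as m
from h import *
m.move_ptp(nest(-.038,.118,.13),down(NY)); st(m); m.dwell(.1)
snap(m,"top","t9");snap(m,"scene","s9")
for c in("top","scene"): print(c,[(np.round(r["at"],3).tolist(),round(r["confidence"],2)) for r in m.look_for(c,"slug1")])
E
```

```text
t 45.26 p [0.4994 0.1282 0.1136] F [-0.74 -0.05 -0.17] g 0.199
top [([0.72, 0.397, 0.173], 0.69), ([0.479, -0.023, 0.054], 0.62), ([0.59, -0.026, 0.049], 0.55), ([0.571, 0.043, 0.049], 0.54), ([0.541, 0.037, 0.049], 0.47), ([0.493, 0.028, 0.048], 0.46), ([0.538, -0.088, 0.048], 0.28)]
scene [([0.422, -0.332, 0.137], 0.73), ([0.542, 0.036, 0.049], 0.62), ([0.498, 0.025, 0.048], 0.59), ([0.528, 0.133, 0.154], 0.56), ([0.476, -0.02, 0.05], 0.46)]
```

View pics/t9.png

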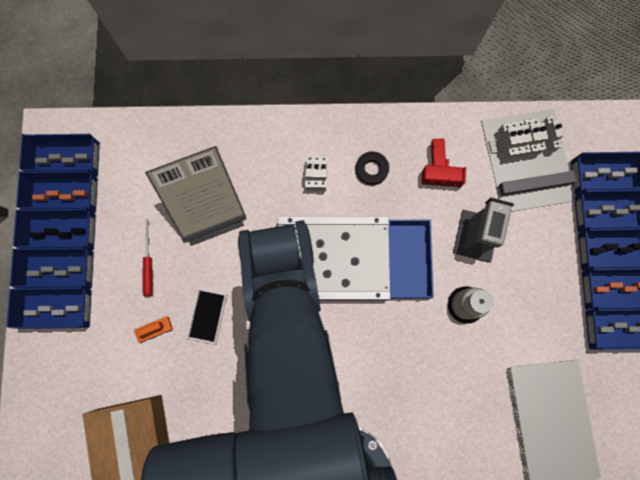

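View pics/s9.png

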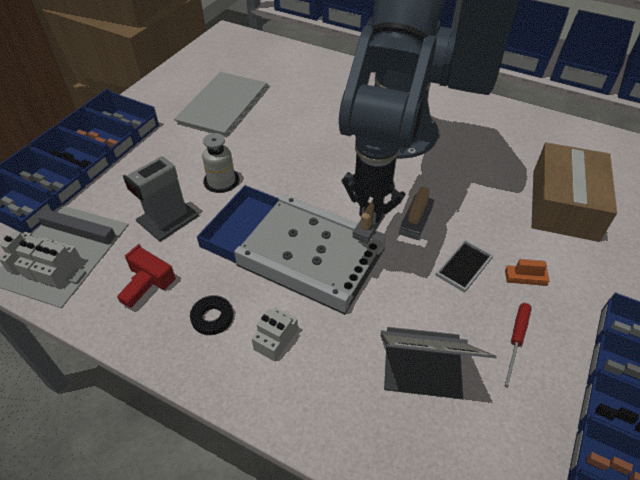

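Run:
```python
from bench import manip as m
from h import *
b=m.current_force()[2]
def sweep(x,first=False):
    m.move_l(nest(x,.112,.05),None,.2)
    m.dwell(.1); b=m.current_force()[2]; z=.05
    while z>.043:
        z-=.001; m.move_l(nest(x,.112,z),None,.05); 
        f=m.current_force()[2]-b
        if f>2.5: break
    print("contact z",z,f); z+=.0013
    m.move_l(nest(x,.112,z),None,.05)
    m.move_l(nest(x,-.148,z),None,.1); st(m)
    m.move_l(nest(x,-.148,.09),None,.2)
sweep(-.038)
m.move_l(nest(.038,.112,.075),None,.3)
sweep(.038)
m.move_l(nest(.0,-.08,.15),None,.2)
m.dwell(.1)
snap(m,"scene","s10");snap(m,"top","t10")
st(m)
```

```text
contact z 0.044 14.479492155617198
t 50.71 p [ 0.4956 -0.1368  0.0288] F [ 0.47 -0.01 -1.68] g 0.201
contact z 0.044 12.065957486512374
t 57.02 p [ 0.5715 -0.1377  0.0288] F [ 0.47  0.07 -0.96] g 0.202
t 58.23 p [ 0.5343 -0.0701  0.1325] F [-1.02 -0.17 -1.34] g 0.205
```

View pics/s10.png

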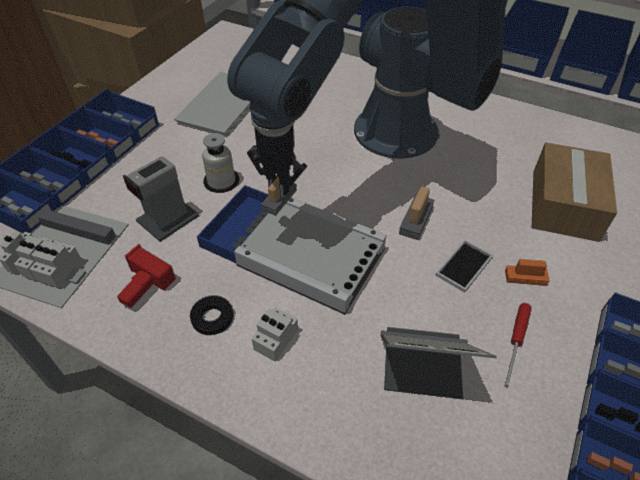

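View pics/t10.png

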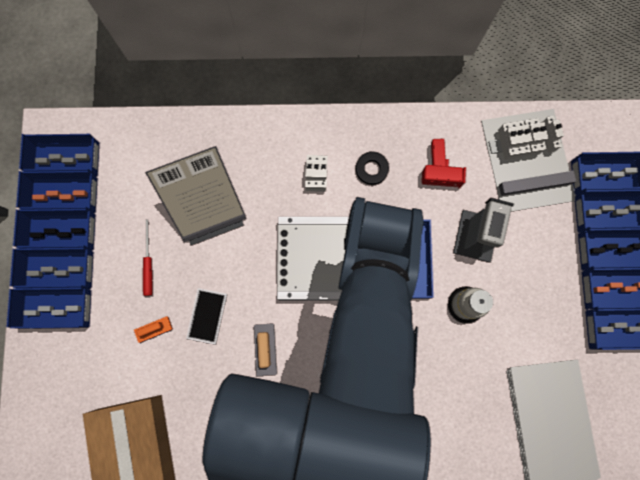

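Run:
```python
from bench import manip as m
from h import *
m.move_ptp([.3962,.3330,.16-ZP],down(np.radians(-12))); m.dwell(.1); st(m)
snap(m,"top","t11");snap(m,"scene","s11")
for c in("top",): print(c,[(np.round(r["at"],3).tolist(),round(r["confidence"],2)) for r in m.look_for(c,"slug1")])
im=cv2.imread("pics/t11.png");cv2.imwrite("pics/t11c.png",cv2.resize(im[205:310,270:440],None,fx=4,fy=4,interpolation=cv2.INTER_CUBIC))
im=cv2.imread("pics/s11.png");cv2.imwrite("pics/s11c.png",cv2.resize(im[170:310,180:400],None,fx=3.5,fy=3.5,interpolation=cv2.INTER_CUBIC))
```

```text
t 59.9 p [0.3968 0.3324 0.1434] F [ 0.88  0.53 -1.07] g 0.201
top [([0.474, -0.16, 0.013], 0.59), ([0.589, -0.165, 0.006], 0.48), ([0.493, -0.158, 0.006], 0.39), ([0.54, -0.159, 0.01], 0.37), ([0.566, -0.164, 0.007], 0.37), ([0.778, -0.1, 0.016], 0.18)]
```

View pics/t11c.png

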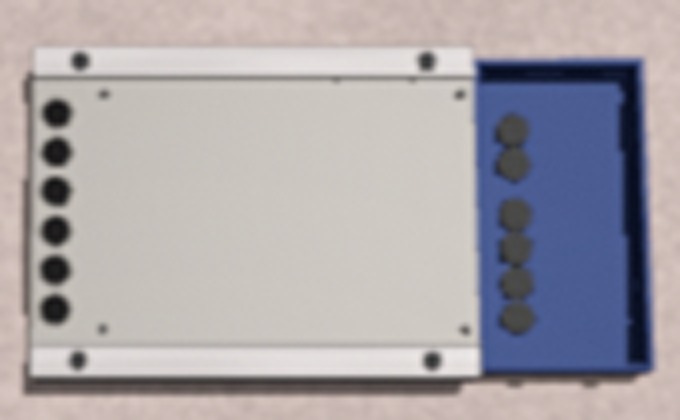

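View pics/s11c.png

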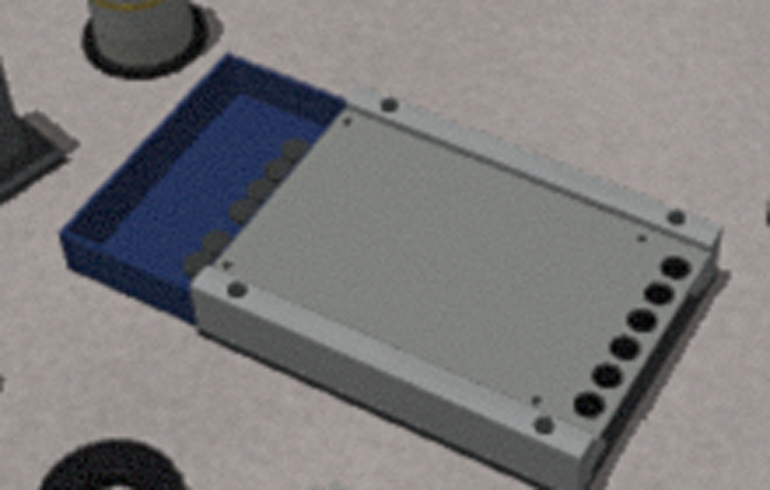

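All six slugs lie in the tray (t11c, column u≈515, v 130–318), and the plate is empty. Next I lay the block back.

Run:
```python
from bench import manip as m
from h import *
x,y=.3965,.3331
m.move_l([x,y,.03-ZP],None,.12); m.dwell(.1); b=m.current_force()[2]
z=.012;m.move_l([x,y,z-ZP],None,.06)
while z>.002:
    z-=.001; m.move_l([x,y,z-ZP],None,.05)
    if m.current_force()[2]-b>2.5: break
print(z); st(m)
m.set_gripper(.5); st(m)
m.move_l([x,y,.14-ZP],None,.15)
m.move_l([x,y,.25],None,.2); m.dwell(.1); m.set_gripper(1.0)
snap(m,"wrist","w12")
W,im=cloud("pics/w12.npz")
def rect(nm,zl,zh):
    k=(W[...,2]>zl)&(W[...,2]<zh)&(W[...,0]>.32)&(W[...,0]<.47)&(W[...,1]>.27)&(W[...,1]<.39)
    r=cv2.minAreaRect(W[k][:,:2].astype(np.float32));print(nm,k.sum(),r,np.median(W[k][:,2]))
rect("handle",.05,.08);rect("pad",.017,.03);rect("dock",.008,.08); st(m)
```

```text
0.0029999999999999966
t 64.08 p [ 0.3966  0.3332 -0.0125] F [-4.24 -3.61 15.39] g 0.198
t 64.45 p [ 0.3965  0.3331 -0.0136] F [-0.32  0.21  0.48] g 0.503
handle 1293 ((0.39601707458496094, 0.33314183354377747), (0.017614997923374176, 0.059477731585502625), 77.95629119873047) 0.06243836519208163
pad 1939 ((0.39649006724357605, 0.3331151604652405), (0.03603478893637657, 0.09010850638151169), 78.06419372558594) 0.024773750132873886
dock 4948 ((0.3965386748313904, 0.33295485377311707), (0.07613905519247055, 0.12995313107967377), 78.0221176147461) 0.024599151509317435
t 66.95 p [0.3965 0.3331 0.25  ] F [-0.43 -0.39  0.75] g 1.001
```

View pics/w12.png

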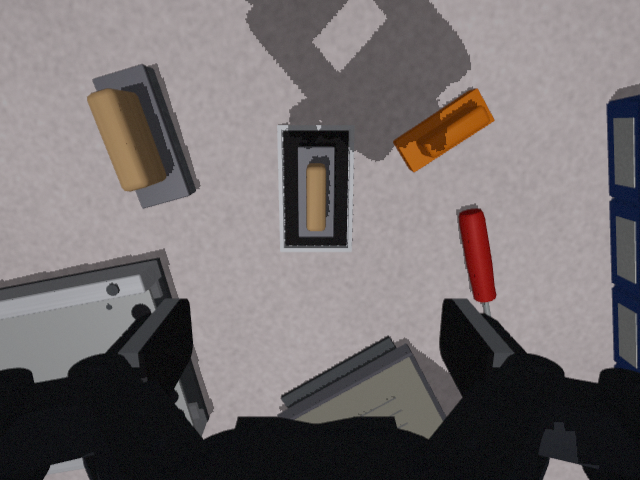

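Run:
```python
from bench import manip as m
from h import *
m.move_ptp(ST+[0,0,.13],down(SYAW)); m.dwell(.1); st(m)
snap(m,"wrist","w13")
W,im=cloud("pics/w13.npz")
k=(W[...,2]>.15)&(W[...,2]<.175)&(W[...,0]>.5)&(W[...,0]<.72)&(W[...,1]<-.28)&(W[...,1]>-.46)
r=cv2.minAreaRect(W[k][:,:2].astype(np.float32));print(r,np.median(W[k][:,2]))
assert np.hypot(r[0][0]-.5999,r[0][1]+.3728)<.004
m.move_l(ST+[0,0,.0],None,.1)
m.set_gripper(0.0,60); m.dwell(.1); st(m)
assert .58<m.current_grip_width()<.67
m.move_l(ST+[0,0,.12],None,.12)
L=[.748,.3205,.1755]
p=scanpose(L)
m.move_ptp(p+[0,0,.07],down(AZ))
m.move_l(p,None,.1); m.dwell(.3); st(m)
snap(m,"wrist","w14");snap(m,"scene","s14");snap(m,"top","t14")
print([m.look_for(c,"label_finish")[:3] for c in("scene","top")])
m.dwell(1.1); st(m)
W,im=cloud("pics/w14.npz");print(np.round(W[270,[230,318,400]],4))
```

```text
t 69.64 p [ 0.5976 -0.3703  0.2166] F [1.26 0.14 0.15] g 0.998
((0.6000622510910034, -0.37211745977401733), (0.05794272944331169, 0.10538338869810104), 73.68265533447266) 0.1630577161568391
t 71.64 p [ 0.5975 -0.3713  0.0872] F [-0.44  1.1   5.66] g 0.625
t 76.22 p [0.6068 0.2674 0.1214] F [-0.78  1.09 -1.81] g 0.628
[[{'at': [0.7492, 0.3169, 0.1805], 'confidence': 0.4}], [{'at': [0.7507, 0.3169, 0.1797], 'confidence': 0.64}, {'at': [0.5879, -0.359, 0.0202], 'confidence': 0.57}]]
t 77.57 p [0.6067 0.2674 0.121 ] F [-0.3   0.67 -0.77] g 0.623
[[0.5898 0.2355 0.195 ]
 [0.5803 0.2582 0.1975]
 [0.5725 0.2792 0.1973]]
```

View pics/s14.png

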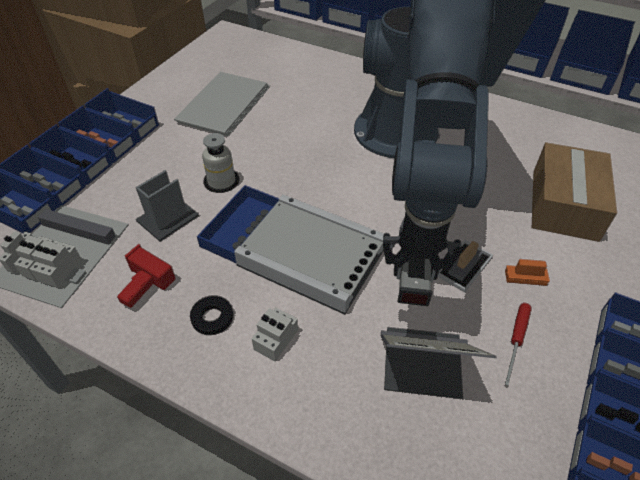

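View pics/w14.png

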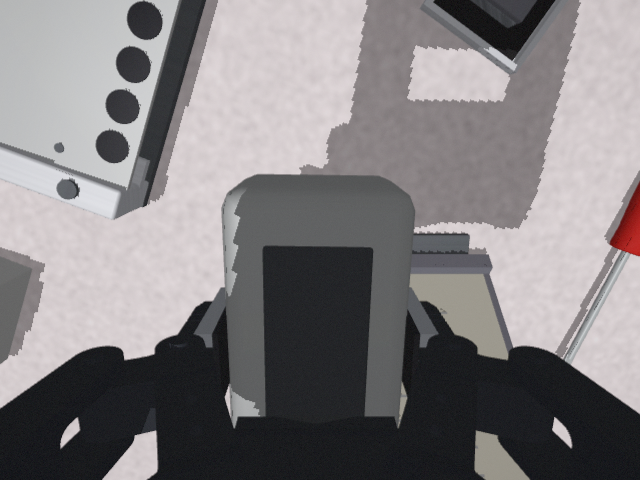

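Run:
```python
from bench import manip as m
from h import *
m.dwell(.5)
hang(m); m.dwell(.1)
snap(m,"wrist","w15")
W,im=cloud("pics/w15.npz")
k=(W[...,2]>.15)&(W[...,2]<.175)&(W[...,0]>.5)&(W[...,0]<.72)&(W[...,1]<-.28)&(W[...,1]>-.46)
r=cv2.minAreaRect(W[k][:,:2].astype(np.float32));print(r,np.median(W[k][:,2]))
m.move_ptp([.35,-.05,.30],down(-.1)); m.dwell(.2)
m.move_ptp([.149,.45,.25],down(0)); m.dwell(.2);st(m)
snap(m,"scene","s16");snap(m,"top","t16")
im=cv2.imread("pics/t16.png");cv2.imwrite("pics/t16c.png",cv2.resize(im[190:370,130:530],None,fx=2,fy=2,interpolation=cv2.INTER_CUBIC))
W,_=cloud("pics/top0.npz");k=lambda W,b,l,h:(W[...,0]>b[0])&(W[...,0]<b[1])&(W[...,1]>b[2])&(W[...,1]<b[3])&(W[...,2]>l)&(W[...,2]<h)
for f in("pics/top0.npz","pics/t16.npz"):
    W,_=cloud(f); b=(.38,.45,-.36,-.29); print(np.median(W[k(W,b,.12,.15)],0));
```

```text
t 81.06 p [ 0.5977 -0.3702  0.2066] F [ 0.11  1.07 -1.6 ] g 0.623
t 82.85 p [ 0.597  -0.371   0.0872] F [-4.16  2.04  4.42] g 0.625
t 83.28 p [ 0.5973 -0.3711  0.0869] F [ 0.09 -0.41  0.63] g 0.999
((0.6001718044281006, -0.3720325827598572), (0.05792597308754921, 0.10603810846805573), 73.6651840209961) 0.1630512814342288
t 88.32 p [0.1495 0.4498 0.2501] F [ 1.01 -0.02  0.36] g 0.998
[ 0.41642161 -0.32922767  0.13496544]
[ 0.41640256 -0.32907744  0.13504365]
```

View pics/t16c.png

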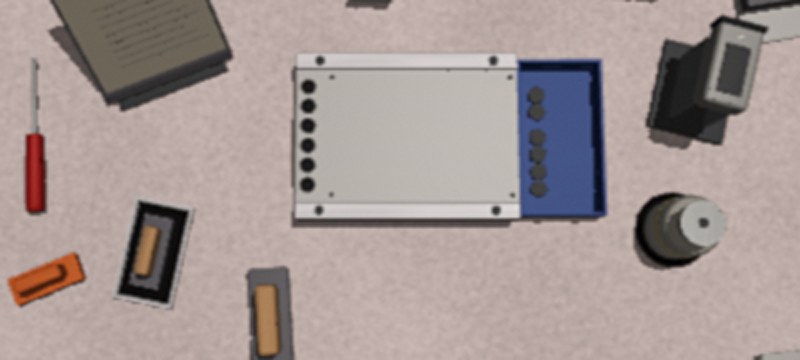

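View pics/s16.png

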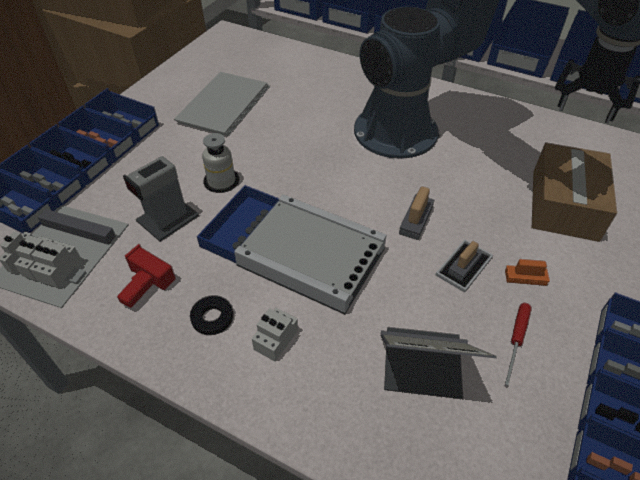

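The pictures show six slugs in the tray (t16c u≈537, v 95–188), the block in its dock (145,253), the scanner on its fork (735,70), the dish up, the bystanders unmoved and the arm clear.

Run:
```python
from bench import manip as m
m.sign_off(); print(m.current_time())
```

```text
the job is handed in; nothing more can be done
the job is handed in; nothing more can be done
```

The job is done and handed in at about 88 s of the 192 s; no verdict was reported.

**What I did**
- I held the scanner on the left barcode for more than a second and hung it up.
- I pressed the dish twice with the block. It bottomed both times at about 20 N and sprang back up.
- I swept all six slugs into the tray in two passes of the block.
- I laid the block back in its dock, held the scanner on the right barcode for about two seconds and hung it up again.

**Last checks**
- **Slugs:** all six are in the tray and the plate is empty.
- **Block:** it lies flat, within about 1 mm of the dock's centre.
- **Scanner:** it measures within 1 mm of where it hung at the start.
- **Dish:** its height is unchanged from the start.
- **Breaker, tape and screwdriver:** they look unmoved in the pictures; I did not measure them.

**What disagreed**
- The real fingertips sit about 43 mm short of the reported TCP. Because of this my first grasp closed on air above the scanner without touching it. I measured the offset with the wrist camera and corrected for it from then on.
- At both barcodes I held the scanner level, so by the card's slope it was about 35 degrees off square. I estimate the scan line was about 4 mm off the label's middle at the left and under 4 mm at the right.

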